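# Re-lay the soldering hearth wall in bond and put the charcoal block back in its pan

## Task

The little soldering hearth was put back wrongly: the black charcoal block is laid in the upper course of the firebrick wall, and a half brick sits in the steel pan where the charcoal belongs. Lay the charcoal block flat in the pan, and lay the upper course in staggered bond on the two fixed bricks: the full brick in the middle across their joint and a half brick at each end, flat, in line with the wall, its outer end flush with the wall's end (either half at either end). The bare one of the two red-brown clay tiles is a free spot for putting something down meanwhile.

Things in the scene. Friction and masses are not known exactly. Their poses are not given: they have to be found in the camera images.
- wall_base: Fixed lower course: two buff bricks end to end in a dark steel foot (182 x 54 mm, lips 12 mm high). Flat top 171 x 42 mm, 31 mm above the bench, joint at mid-length. Origin: on the bench under the joint; x along the wall, y across, z up. Upper places on it: x = 0, +65, -65 mm, y = 0. At the start the full brick and the charcoal block lie on it at x = +44 and -44 mm, in either order.
- block_pan: Fixed steel pan, 100 x 58 mm, flat floor 8 mm above the bench. Flared ears, tops 20 mm above the bench, leave the charcoal block 5 mm play: at both ends and, on the long sides (26 mm off centre), only from x = 28 to 44 mm either way; mid-sides open for fingers. Origin: on the bench under its centre; x along its length, z up. Holds a half brick at the start.
- put_down_tile: Fixed red-brown clay tile, 56 x 56 x 8 mm, on the bench, bare at the start: a free spot large enough for a half brick. Origin: on the bench under its centre; z up, top at 8 mm.
- second_tile: Fixed red-brown clay tile of the same kind and size; the other half brick lies on it at the start. Origin: on the bench under its centre; z up, top at 8 mm. One tile lies right of the pan, the other left of the wooden divider (88 mm high), in either order. A lamp head hangs ahead of the right one (x over 0.59, y under -0.24, 0.24 m up): keep the hand clear of it.
- full_brick: Loose buff full firebrick, 84 (x) x 42 (y) x 28 (z) mm, 0.15 kg. Origin: centre of the underside; z up.
- charcoal_block: Loose black charcoal block bound with two pairs of thin steel wire, 82 (x) x 42 (y) x 26 (z) mm, 0.07 kg; the wires are 30 mm either side of the middle. Origin: centre of the underside; z up.
- half_brick_1: Loose buff half firebrick, 41 (x) x 42 (y) x 28 (z) mm, 0.075 kg, at the start in the steel pan, within about 15 mm of its centre along x. Origin: centre of the underside; z up.
- half_brick_2: Loose buff half firebrick like the other, 41 (x) x 42 (y) x 28 (z) mm, at the start on the other clay tile. Origin: centre of the underside; z up.

How it is judged:
By the outcome, as a careful person would: the job done as asked, in the order asked, and still so for the second after the job is handed in, with the robot touching nothing.
It also fails if it takes over 102 s, if anything falls off the work surface, if the arm or the gripper's body presses on something with over 40 N, if the wrist force passes 120 N, or if a joint passes its speed limit or range.

## Robot

A 6-joint arm with a two-finger parallel gripper is mounted at the origin on a cart in front of the work surface, level with it; the furniture and walls round the work are solid. World frame = base frame: x ahead of the robot, y to its left, z up, the work surface at z = 0. Lengths are in m, angles in rad, forces in N, time in s.
With the tool pointing down it reaches from about 0.275 to 0.825 m from the base axis. Payload 5.2 kg.
Tool frame: the origin (TCP) lies at the very end of the fingers, on their centre line; the grasp point (between the pads) lies pinch_z behind it (pinch_z is the distance from the TCP to the grasp point, in m); z points along the fingers, y is the line along which they close (so a half turn about z gives the same grasp; the last joint's range is limited). The gripper opens to 93 mm and grips with 3 to 60 N. Pads are 15 mm wide; open, the fingers measure 128 mm over their backs; the gripper's body (75 mm by 188 mm) begins 65 mm behind the grasp point.
Start: joints at [0.951, 0.259, 1.535, -0, 1.348, -0.203], TCP at [0.223, 0.503, 0.219] pointing down, gripper open.
Joint ranges: [-3.14, 3.14], [-0.91, 2.08], [0.19, 2.58], [-1.22, 4.36], [0.22, 2.71], [-3.12, 3.12]. Speed limits (rad/s): [2.57, 2.57, 3.14, 3.14, 3.14, 3.14].

## Interface

Orientations are given as a unit quaternion [w, x, y, z].
In Python, from cell import * gives the robot as it stands.
- The arm moves only by the tool play_rows, never from a script. Its argument "steps" is a list of rows, each a list of 5 numbers: the closure, from 0 (fully open) to 1 (shut), then the shift along the tool's x, y, z in units of 0.2 m (1.0 is 0.2 m), then the turn about the tool's z in units of 45 degrees (1.0 is 45 degrees). A call has 1 to 20 rows; each row shifts and turns the commanded pose from where the row before left it, along the tool's axes as they then stand; what a row does not reach is not made up. A row lasts 1/8 s, in which the tool goes at most 62.5 mm and 10.7 degrees, less where a joint would pass 70% of its speed; a pose out of reach is approached as far as the arm can. A call with a number of a shift or a turn outside -1 to 1 is refused whole. A call with a gripper value outside its range is refused whole. The fingers move at their own pace and stop on an object; "force" is the grip in N (left out, the last holds). Time passes only in rows, so rows that do not move let the fingers close. It gives the time, the measured TCP pose, the force, the opening and the grip force at its end, in the units of the state.
- get_obs(): the state, without advancing time (a new reading comes with each control period).
- camera(name): name is "scene" or "top"; returns a dict with "image" (420x560x3 uint8, blue, green, red), "intrinsics" (3x3 intrinsics, pixels), "distortion" ([k1, k2, p1, p2, k3] as OpenCV has them; the pictures are not rectified), "world_from_camera" (4x4, takes a point from camera to world coordinates). Camera axes: x right, y down, z forward; pixel columns grow to the right and rows downward; lengths in m; the calibration is good to about 2 mm. A picture is of the moment at which its call begins. There is no depth.
- sign_off(): hands the job in; it is judged then, once.
The state is a dict: "time": time; "qpos": joint angles; "joint_velocities": joint speeds; "tau": joint torques, N m; "position": TCP position; "tool_rot": TCP orientation; "ft_force": force on the tool from outside, world axes, zero at the start; "moment": the same for the moment, N m; "opening": opening from 0.0 (shut) to 1.0 (fully open); "grasp_force": force on a finger pad.
Only numpy, scipy, OpenCV 4.12 (cv2) and the standard library are available. Lean on these libraries where they do the work, as an engineer would, in place of code of your own. Each camera call takes 0.05 s, during which the arm holds its last target. There are 200 camera calls.

## Working session

There is one attempt and no reset: what is moved stays moved. The work goes in short steps, Python scripts to look and compute and a tool call to move; the robot and the scene stay as the last step left them, time stands still between calls to the robot, and variables do not carry over. Pictures are saved under pics/ and viewed, at most 14 in all, crops included, and the job is handed in when it is done.

Besides the shell and the picture viewer there is one more tool, called after "Emit:" by a JSON object that holds its "method" and its "body", one argument or row to a line. play_rows: Moves the arm, as the interface text tells. Its arguments: {"type":"object","properties":{"steps":{"type":"array","items":{"type":"array","items":{"type":"number"}}},"force":{"type":"number"}},"required":["steps"]}

```bash
mkdir -p pics; ls
python3 - <<'E'
from cell import *
import cv2,numpy as np,pickle
d={n:camera(n) for n in("scene","top")}
pickle.dump(d,open("c0.pkl","wb"))
for n in d:
    cv2.imwrite(f"pics/{n}0.png",d[n]["image"]);print(n,d[n]["intrinsics"],d[n]["distortion"],np.round(d[n]["world_from_camera"],3))
o=get_obs();print(o)
E
```

```text
pics
scene [[494.0981614    0.         285.92057626]
 [  0.         494.0981614  209.45197989]
 [  0.           0.           1.        ]] [-0.12405244  0.          0.          0.          0.        ] [[ 0.549 -0.444  0.708 -0.188]
 [-0.835 -0.273  0.477 -0.556]
 [-0.019 -0.853 -0.521  0.544]
 [ 0.     0.     0.     1.   ]]
top [[534.94223821   0.         279.63833919]
 [  0.         534.94223821 202.36811609]
 [  0.           0.           1.        ]] [-0.05977273  0.          0.          0.          0.        ] [[-0.011 -0.995  0.102  0.391]
 [-1.     0.008 -0.027 -0.065]
 [ 0.026 -0.102 -0.994  1.004]
 [ 0.     0.     0.     1.   ]]
{'time': 0.1, 'qpos': array([ 9.51213894e-01,  2.59286741e-01,  1.53593082e+00,  4.47868890e-06,
        1.34798270e+00, -2.02815520e-01]), 'joint_velocities': array([-0.00108201, -0.00287225, -0.00232588,  0.00036223,  0.00166363,
        0.00047805]), 'tau': array([ 1.86721671e-03, -4.38209653e+01, -2.84641653e+01,  7.21569895e-02,
        3.62428708e-02, -6.91760624e-05]), 'position': array([0.22235238, 0.50254129, 0.21790907]), 'tool_rot': array([-3.23288143e-04,  2.06879017e-01,  9.78366202e-01, -7.35925984e-04]), 'ft_force': array([-0.0162683 , -0.31006931, -0.32578583]), 'moment': array([-0.04214459,  0.01309505,  0.00335275]), 'grasp_force': 0.0, 'opening': 1.0006658405916677}
```

View pics/top0.png

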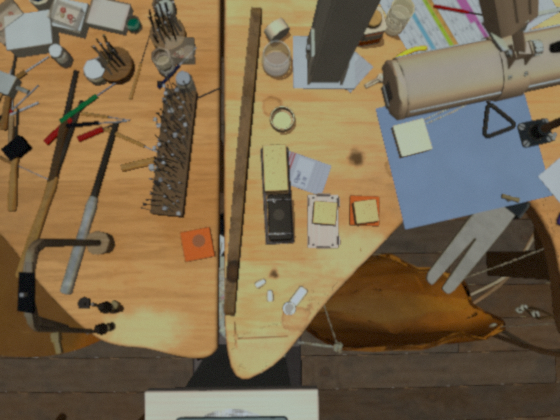

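View pics/scene0.png

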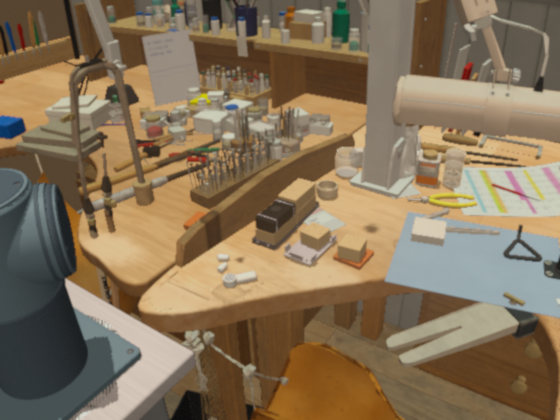

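```bash
python3 -c "
import cell;print(getattr(cell,'pinch_z',None),[n for n in dir(cell) if n[0]!='_'])"
```

```text
0.0188 ['Unreachable', 'camera', 'get_obs', 'pinch_z', 'sign_off']
```

The top view shows the wall at about (277,193), with the buff brick on the far side and charcoal at (279,219). The pan with a half brick is at (323,220), the right tile with a half at (366,212), the bare left tile at (198,244), and the divider between them at column ~240. The scene view agrees with this.

```bash
cat > h.py <<'E'
import cv2,numpy as np
def px2w(c,uv,z):
    p=cv2.undistortPoints(np.array(uv,float).reshape(-1,1,2),c["intrinsics"],np.array(c["distortion"])).reshape(-1,2)
    T=c["world_from_camera"];d=np.c_[p,np.ones(len(p))]@T[:3,:3].T;o=T[:3,3]
    return (o+d*((z-o[2])/d[:,2])[:,None])[:,:2]
def w2px(c,P):
    T=np.linalg.inv(c["world_from_camera"])
    return cv2.projectPoints(np.array(P,float).reshape(-1,1,3),cv2.Rodrigues(T[:3,:3])[0],T[:3,3],c["intrinsics"],np.array(c["distortion"]))[0].reshape(-1,2)
def rect(c,mask,z,roi):
    m=np.zeros_like(mask);x0,y0,x1,y1=roi;m[y0:y1,x0:x1]=mask[y0:y1,x0:x1]
    k=cv2.findContours(m,cv2.RETR_EXTERNAL,cv2.CHAIN_APPROX_NONE)[0]
    k=max(k,key=cv2.contourArea)
    w=px2w(c,k.reshape(-1,2),z)
    (cx,cy),(a,b),ang=cv2.minAreaRect((w*1000).astype(np.float32))
    if a<b:a,b,ang=b,a,ang+90
    return np.round([cx,cy,a,b,(ang+90)%180-90],1)
E
python3 - <<'E'
import pickle,cv2
from h import *
d=pickle.load(open("c0.pkl","rb"));c=d["top"];im=c["image"]
hsv=cv2.cvtColor(im,cv2.COLOR_BGR2HSV)
for u,v in[(275,170),(280,220),(278,236),(325,213),(325,238),(366,211),(198,244),(312,222),(300,220),(277,150),(352,222)]:print((u,v),hsv[v,u])
crop=cv2.resize(im[130:280,170:390],None,fx=3.6,fy=3.6,interpolation=cv2.INTER_CUBIC);cv2.imwrite("pics/z0.png",crop)
s=d["scene"]["image"][170:280,170:390];cv2.imwrite("pics/s0.png",cv2.resize(s,None,fx=3.6,fy=3.6,interpolation=cv2.INTER_CUBIC))
E
```

```text
(275, 170) [ 29  85 176]
(280, 220) [20 41 56]
(278, 236) [23 37 55]
(325, 213) [ 28  86 178]
(325, 238) [ 14  30 179]
(366, 211) [ 26  92 178]
(198, 244) [ 11 142 135]
(312, 222) [ 19  63 121]
(300, 220) [ 16 134 179]
(277, 150) [ 27  89 177]
(352, 222) [ 11 195 174]
```

View pics/z0.png

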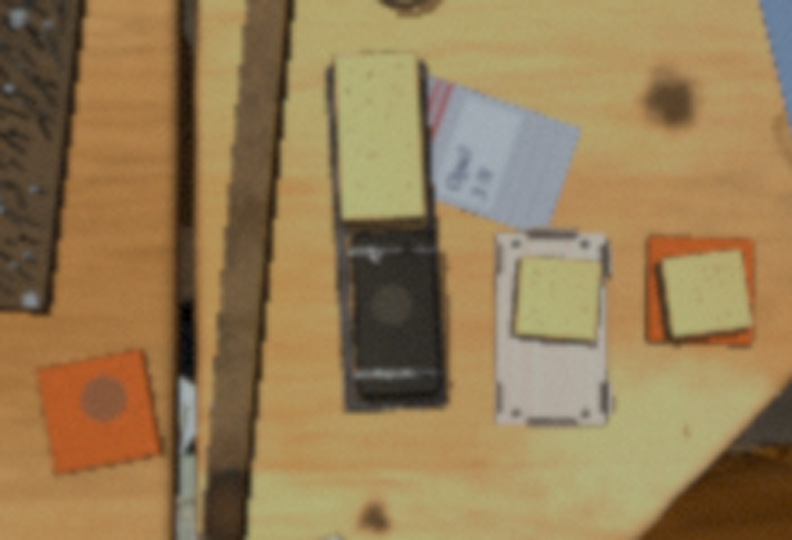

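View pics/s0.png

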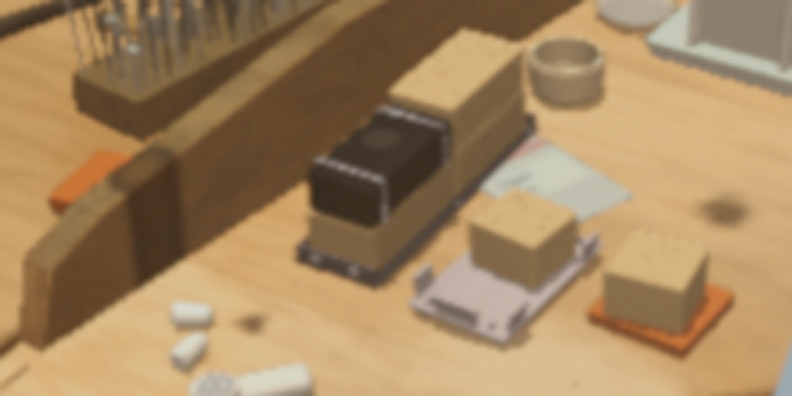

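The crops show full-brick and charcoal tops, the half bricks, the pan's ears and both tiles clearly enough for colour masks.

```bash
cat > m.py <<'E'
import pickle,cv2,sys
from h import *
def measure(c):
    hsv=cv2.cvtColor(c["image"],cv2.COLOR_BGR2HSV);H,S,V=cv2.split(hsv)
    return dict(buff=((H>=23)&(H<34)&(V>145)&(S>60)).astype(np.uint8)*255, dark=((V<95)).astype(np.uint8)*255,
      red=((H<=13)&(S>120)).astype(np.uint8)*255, pan=((S<75)&(V>125)).astype(np.uint8)*255)
if __name__=="__main__":
    c=pickle.load(open("c0.pkl","rb"))["top"];m=measure(c)
    k=np.ones((3,3),np.uint8)
    print("full",rect(c,m["buff"],.059,(258,140,296,196)))
    print("half1",rect(c,m["buff"],.036,(305,193,345,232)))
    print("half2",rect(c,m["buff"],.036,(347,193,385,232)))
    print("char",rect(c,m["dark"],.057,(262,196,300,250)))
    print("tileL",rect(c,m["red"],.008,(175,220,220,270)))
    print("tileR",rect(c,m["red"],.008,(346,190,386,230)))
    P=cv2.morphologyEx(m["pan"]|0,cv2.MORPH_OPEN,k)
    Q=P.copy();Q[m["buff"]>0]=255
    print("pan",rect(c,cv2.morphologyEx(Q|m["dark"],cv2.MORPH_CLOSE,k),.010,(305,190,342,252)))
    print("wall",rect(c,m["dark"],.012,(258,140,300,250)))
    out=c["image"].copy()
    out[m["buff"]>0]=(0,255,255);out[m["dark"]>0]=(255,0,0);out[m["red"]>0]=(0,0,255);out[Q&~m["buff"]>0]=(0,255,0)
    cv2.imwrite("pics/m0.png",cv2.resize(out[130:280,170:390],None,fx=3.6,fy=3.6,interpolation=cv2.INTER_NEAREST))
E
python3 m.py
```

```text
full [ 5.558e+02 -8.590e+01  9.060e+01  6.660e+01 -3.000e-01]
half1 [ 472.3 -173.2   40.6   39.5   84.6]
half2 [ 473.7 -248.4   38.5   37.5  -82.5]
char [459.  -88.5  84.5  50.2   2.7]
tileL [417.7  61.9  56.7  56.  -79.2]
tileR [ 478.4 -250.4   56.8   54.8   88.3]
pan [ 458.9 -173.2  116.5   63.7    1.7]
wall [506.5 -87.5 177.1  52.6   2.8]
```

View pics/m0.png

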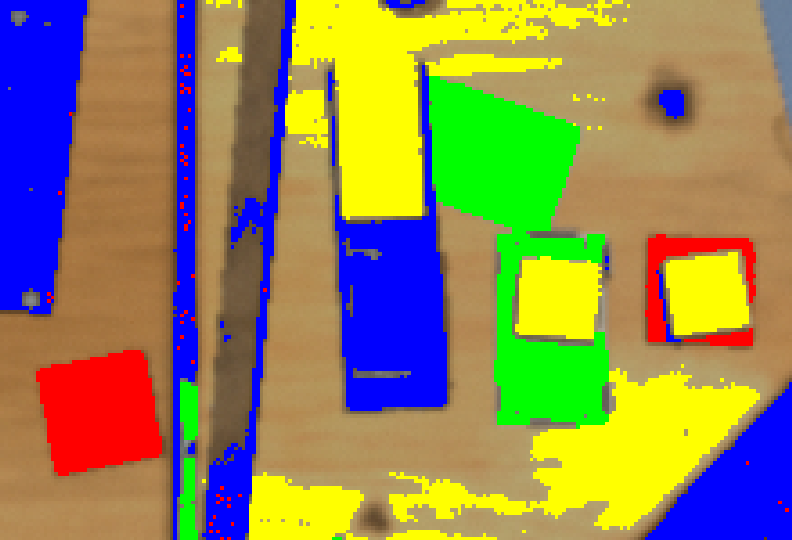

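```bash
cat > q.py <<'E'
import pickle,sys
from h import *
c=pickle.load(open("c0.pkl","rb"))["top"]
def Z(p): return 170+(np.array(p,float)+.5)/3.6*[1,1]-.5+np.array([0,-40])
def quad(n,p,z):
    w=px2w(c,Z(p),z)*1000; m=w.mean(0)  # FL FR NR NL
    e=(w[0]+w[1]-w[2]-w[3])/2; f=(w[0]+w[3]-w[1]-w[2])/2
    print(n,np.round(m,1),"L %.1f W %.1f yaw %.1f %.1f"%(np.hypot(*e),np.hypot(*f),np.degrees(np.arctan2(e[1],e[0])),np.degrees(np.arctan2(-f[0],f[1]))))
    return m,np.degrees(np.arctan2(e[1],e[0]))
quad("full",[(333,57),(417,52),(426,215),(340,221)],.059)
quad("char wires",[(355,251),(438,250),(441,372),(357,374)],.057)
quad("half1",[(519,257),(602,260),(596,341),(513,336)],.036)
quad("half2",[(661,258),(741,250),(750,329),(671,338)],.036)
quad("pan",[(496,234),(607,235),(607,424),(497,424)],.009)
quad("tileL",[(37,369),(141,350),(161,454),(57,474)],.008)
quad("tileR",[(648,235),(753,239),(752,346),(646,342)],.008)
w=px2w(c,Z([(345,411),(447,406),(328,65),(427,62)]),.012)*1000
d=(w[2]+w[3]-w[0]-w[1]);d/=np.hypot(*d);print("wall near mid",(w[0]+w[1])/2,"ctr",(w[0]+w[1])/2+d*91,"yaw",np.degrees(np.arctan2(d[1],d[0])),"far ctr",(w[2]+w[3])/2-d*91)
from scipy.spatial.transform import Rotation as R
from cell import get_obs
q=get_obs()["tool_rot"];print(np.round(R.from_quat(np.roll(q,-1)).as_matrix(),3))
E
python3 q.py
```

```text
full [551.2 -82.8] L 82.3 W 42.3 yaw 2.2 3.4
char wires [463.8 -91.2] L 60.6 W 41.2 yaw 0.6 0.5
half1 [ 471.4 -172.7] L 40.7 W 42.1 yaw -5.4 -3.2
half2 [ 473.2 -248.2] L 40.7 W 41.0 yaw 5.3 5.6
pan [ 457.9 -172.4] L 98.5 W 57.5 yaw -0.9 -0.8
tileL [417.2  61.8] L 54.8 W 54.3 yaw 11.0 10.1
tileR [ 477.3 -250.4] L 56.1 W 55.5 yaw -2.3 -2.7
wall near mid [417.32814421 -91.03461235] ctr [508.24313241 -87.10206594] yaw 2.4767967205204027 far ctr [506.6732692 -87.1699707]
[[-0.914  0.405 -0.001]
 [ 0.405  0.914 -0.001]
 [ 0.    -0.002 -1.   ]]
```

```bash
cat > plan.py <<'E'
import sys,numpy as np
from cell import get_obs
from scipy.spatial.transform import Rotation as R
o=get_obs();M=R.from_quat(np.roll(o["tool_rot"],-1)).as_matrix()
p=o["position"];a=np.degrees(np.arctan2(M[1,0],M[0,0]))
print("t %.2f p %s a %.2f tilt %s q6 %.2f open %.1fmm"%(o["time"],np.round(p*1000,1),a,np.round(M[:2,2],3),o["qpos"][5],o["opening"]*93))
# args: x,y,z(mm),yaw(deg) waypoints; the tool turns first, then shifts
for w in sys.argv[1:]:
    x,y,z,yw=map(float,w.split(","));t=np.array([x,y,z])/1000
    an=180+yw;ta=-((an-a+180)%360-180);c,s=np.cos(np.radians(an)),np.sin(np.radians(an))
    T=np.array([[c,s,0],[s,-c,0],[0,0,-1]]);d=T.T@(t-p)/.2
    print(w,"turn",round(ta/45,3),"shift",np.round(d,3));p,a=t,an
E
python3 plan.py 222,502,450,-4 471.4,-172.7,450,-4 471.4,-172.7,120,-4 471.4,-172.7,16,-4
python3 - <<'E'
import pickle
from h import *
d=pickle.load(open("c0.pkl","rb"))
for h in(0,.25,.3,.35):print(h,px2w(d["top"],[(100,242),(35,243),(27,290)],h).round(3).tolist(),w2px(d["scene"],np.c_[px2w(d["top"],[(35,243),(27,290)],h),[h,h]]).round().tolist())
E
```

```text
t 0.10 p [222.4 502.5 217.9] a 156.12 tilt [-0.001 -0.001] q6 -0.20 open 93.1mm
222,502,450,-4 turn -0.442 shift [ 0.002 -0.003 -1.16 ]
471.4,-172.7,450,-4 turn -0.0 shift [-1.479 -3.278  0.   ]
471.4,-172.7,120,-4 turn -0.0 shift [0.   0.   1.65]
471.4,-172.7,16,-4 turn -0.0 shift [0.   0.   0.52]
0 [[0.423, 0.245], [0.421, 0.367], [0.334, 0.38]] [[107.0, 185.0], [74.0, 199.0]]
0.25 [[0.415, 0.168], [0.414, 0.26], [0.348, 0.269]] [[114.0, 90.0], [85.0, 99.0]]
0.3 [[0.413, 0.152], [0.412, 0.238], [0.351, 0.247]] [[116.0, 67.0], [88.0, 75.0]]
0.35 [[0.412, 0.137], [0.411, 0.217], [0.354, 0.225]] [[118.0, 42.0], [91.0, 49.0]]
```

Emit:
{"method": "play_rows", "body": {
  "steps": [
    [0.33,0,0,-0.19,-0.22],
    [0.33,0,0,-0.19,-0.22],
    [0.33,0,0,-0.2,0],
    [0.33,0,0,-0.2,0],
    [0.33,0,0,-0.2,0],
    [0.33,0,0,-0.18,0],
    [0.33,-0.1,-0.22,0,0],
    [0.33,-0.1,-0.23,0,0],
    [0.33,-0.11,-0.24,0,0],
    [0.33,-0.11,-0.24,0,0],
    [0.33,-0.11,-0.24,0,0],
    [0.33,-0.11,-0.24,0,0],
    [0.33,-0.11,-0.24,0,0],
    [0.33,-0.11,-0.24,0,0],
    [0.33,-0.11,-0.24,0,0],
    [0.33,-0.11,-0.24,0,0],
    [0.33,-0.11,-0.24,0,0],
    [0.33,-0.11,-0.24,0,0],
    [0.33,-0.1,-0.23,0,0],
    [0.33,-0.08,-0.18,0,0]
  ],
  "force": 15
}}

```text
time: 2.6
position: [0.4717, -0.1705, 0.4498]
tool_rot: [-0.001, 0.036, 0.999, 0.0]
ft_force: [0.5, 0.9, 0.5]
opening: 0.67
grasp_force: 0.0
```

```bash
python3 plan.py 471.4,-172.7,120,-4 471.4,-172.7,16,-4
```

```text
t 2.60 p [ 471.7 -170.5  449.8] a 175.85 tilt [-0.001  0.001] q6 -2.07 open 62.3mm
471.4,-172.7,120,-4 turn -0.003 shift [ 1.000e-03 -1.100e-02  1.649e+00]
471.4,-172.7,16,-4 turn -0.0 shift [0.   0.   0.52]
```

Emit:
{"method": "play_rows", "body": {
  "steps": [
    [0.33,0,-0.01,0.2,0],
    [0.33,0,0,0.2,0],
    [0.33,0,0,0.2,0],
    [0.33,0,0,0.2,0],
    [0.33,0,0,0.2,0],
    [0.33,0,0,0.2,0],
    [0.33,0,0,0.2,0],
    [0.33,0,0,0.2,0],
    [0.33,0,0,0.2,0],
    [0.33,0,0,0.1,0],
    [0.33,0,0,0.1,0],
    [0.33,0,0,0.1,0],
    [0.33,0,0,0.07,0],
    [0.33,0,0,0,0],
    [0.8,0,0,0,0],
    [0.8,0,0,0,0],
    [0.8,0,0,0,0],
    [0.8,0,0,0,0],
    [0.8,0,0,0,0]
  ],
  "force": 15
}}

```text
time: 4.97
position: [0.4719, -0.1709, 0.0174]
tool_rot: [0.001, 0.036, 0.999, -0.0]
ft_force: [-0.7, -0.8, 4.9]
opening: 0.451
grasp_force: 15.0
```

```bash
python3 plan.py 471.4,-172.7,190,-4 417.2,61.8,190,-4 417.2,61.8,18,-4;python3 -c "
from cell import *
import cv2;cv2.imwrite('pics/g1.png',cv2.resize(camera('scene')['image'][120:300,170:430],None,fx=3,fy=3))"
```

```text
t 4.97 p [ 471.9 -170.9   17.4] a 175.92 tilt [ 0.001 -0.001] q6 -2.07 open 41.9mm
471.4,-172.7,190,-4 turn -0.002 shift [ 0.002 -0.009 -0.863]
417.2,61.8,190,-4 turn -0.0 shift [0.352 1.151 0.   ]
417.2,61.8,18,-4 turn -0.0 shift [0.   0.   0.86]
```

View pics/g1.png

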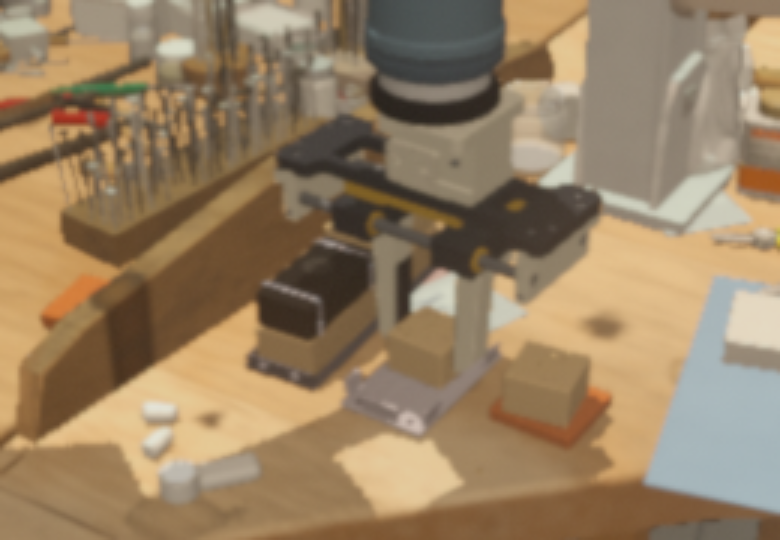

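The half brick in the pan is gripped cleanly across 42 mm; next it goes to the bare left tile, travelling above the divider.

Emit:
{"method": "play_rows", "body": {
  "steps": [
    [0.8,0,0,-0.06,0],
    [0.8,0,0,-0.16,0],
    [0.8,0,0,-0.2,0],
    [0.8,0,0,-0.2,0],
    [0.8,0,0,-0.16,0],
    [0.8,0,0,-0.08,0],
    [0.8,0.04,0.13,0,0],
    [0.8,0.06,0.2,0,0],
    [0.8,0.07,0.23,0,0],
    [0.8,0.07,0.23,0,0],
    [0.8,0.06,0.2,0,0],
    [0.8,0.05,0.16,0,0],
    [0.8,0,0.01,0,0],
    [0.8,0,0,0.2,0],
    [0.8,0,0,0.2,0],
    [0.8,0,0,0.2,0],
    [0.8,0,0,0.1,0],
    [0.8,0,0,0,0],
    [0.8,0,0,0,0]
  ]
}}

```text
time: 7.4
position: [0.4189, 0.0653, 0.0495]
tool_rot: [0.001, 0.036, 0.999, -0.0]
ft_force: [0.6, 0.1, -0.8]
opening: 0.447
grasp_force: 15.0
```

```bash
python3 plan.py 417.2,63.5,18,-4
```

```text
t 7.40 p [418.9  65.3  49.5] a 175.89 tilt [ 0.001 -0.   ] q6 -1.61 open 41.5mm
417.2,63.5,18,-4 turn -0.003 shift [ 0.008 -0.01   0.157]
```

Emit:
{"method": "play_rows", "body": {
  "steps": [
    [0.8,0.01,-0.01,0.06,0],
    [0.8,0,0,0.05,0],
    [0.8,0,0,0.035,0],
    [0.8,0,0,0.01,0],
    [0.8,0,0,0,0],
    [0.33,0,0,0,0],
    [0.33,0,0,0,0],
    [0.33,0,0,0,0],
    [0.33,0,0,-0.1,0],
    [0.33,0,0,-0.2,0],
    [0.33,0,0,-0.2,0],
    [0.33,0,0,-0.2,0],
    [0.33,0,0,-0.1,0],
    [0.33,0,0,0,0]
  ]
}}

```text
time: 9.15
position: [0.417, 0.064, 0.179]
tool_rot: [0.002, 0.036, 0.999, -0.0]
ft_force: [-0.1, -0.3, -0.0]
opening: 0.67
grasp_force: 0.0
```

```bash
python3 plan.py 463.8,-90.5,180,1.5 463.8,-90.5,36,1.5
```

```text
t 9.15 p [417.  64. 179.] a 175.92 tilt [ 0.004 -0.   ] q6 -1.61 open 62.3mm
463.8,-90.5,180,1.5 turn -0.124 shift [-0.214 -0.778 -0.005]
463.8,-90.5,36,1.5 turn -0.0 shift [0.   0.   0.72]
```

Emit:
{"method": "play_rows", "body": {
  "steps": [
    [0.33,0,0,0,-0.124],
    [0.33,-0.03,-0.12,0,0],
    [0.33,-0.06,-0.22,0,0],
    [0.33,-0.06,-0.22,0,0],
    [0.33,-0.05,-0.16,0,0],
    [0.33,-0.014,-0.058,0,0],
    [0.33,0,0,0.12,0],
    [0.33,0,0,0.2,0],
    [0.33,0,0,0.2,0],
    [0.33,0,0,0.12,0],
    [0.33,0,0,0.05,0],
    [0.33,0,0,0,0],
    [0.33,0,0,0,0]
  ]
}}

```text
time: 10.78
position: [0.4634, -0.0904, 0.0405]
tool_rot: [0.001, -0.013, 1.0, -0.0]
ft_force: [-0.2, 0.7, 0.2]
opening: 0.669
grasp_force: 0.0
```

```bash
python3 plan.py 463.8,-90.5,36,1.5
```

```text
t 10.78 p [463.4 -90.4  40.5] a -178.49 tilt [ 0.001 -0.001] q6 -2.03 open 62.2mm
463.8,-90.5,36,1.5 turn 0.0 shift [-0.002 -0.     0.023]
```

Emit:
{"method": "play_rows", "body": {
  "steps": [
    [0.33,0,0,0.022,0],
    [0.33,0,0,0,0],
    [0.8,0,0,0,0],
    [0.8,0,0,0,0],
    [0.8,0,0,0,0],
    [0.8,0,0,0,0],
    [0.8,0,0,-0.04,0],
    [0.8,0,0,-0.1,0],
    [0.8,0,0,-0.16,0],
    [0.8,0,0,-0.16,0],
    [0.8,0,0,-0.1,0],
    [0.8,0,0,0,0],
    [0.8,0,0,0,0]
  ]
}}

```text
time: 12.4
position: [0.4622, -0.0901, 0.1466]
tool_rot: [-0.0, -0.013, 1.0, 0.0]
ft_force: [0.5, 0.5, -1.5]
opening: 0.453
grasp_force: 15.0
```

```bash
python3 plan.py 457.9,-172.4,130,-0.9 457.9,-172.4,16,-0.9;python3 - <<'E'
from cell import *
import cv2,pickle
d={n:camera(n) for n in("scene","top")};pickle.dump(d,open("c1.pkl","wb"))
a=cv2.resize(d["scene"]["image"][110:280,230:400],(400,400),interpolation=cv2.INTER_CUBIC)
b=cv2.resize(d["top"]["image"][130:290,240:400],(400,400),interpolation=cv2.INTER_CUBIC)
cv2.imwrite('pics/g2.png',cv2.hconcat([a,b]))
E
```

```text
t 12.40 p [462.2 -90.1 146.6] a -178.50 tilt [-0.001  0.   ] q6 -2.03 open 42.1mm
457.9,-172.4,130,-0.9 turn 0.053 shift [ 0.015 -0.412  0.083]
457.9,-172.4,16,-0.9 turn -0.0 shift [0.   0.   0.57]
```

View pics/g2.png

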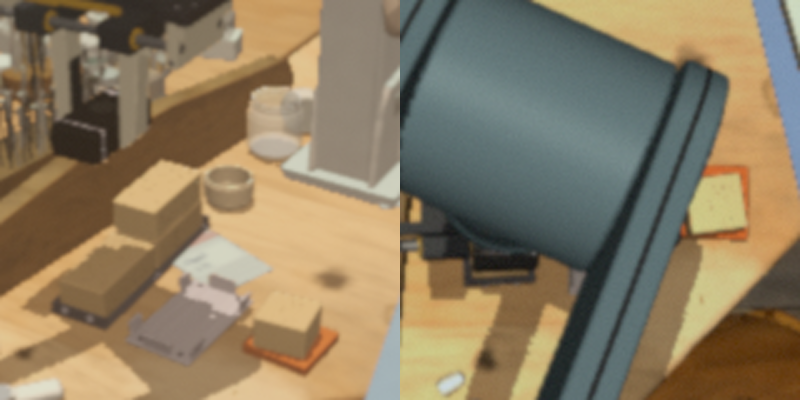

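Charcoal is held level; the pan and near half of the wall are now bare. Moving it over the pan.

Emit:
{"method": "play_rows", "body": {
  "steps": [
    [0.8,0,-0.06,0,0.053],
    [0.8,0.01,-0.15,0,0],
    [0.8,0.01,-0.14,0,0],
    [0.8,0.003,-0.06,0.05,0],
    [0.8,0,0,0.15,0],
    [0.8,0,0,0.15,0],
    [0.8,0,0,0.12,0],
    [0.8,0,0,0.07,0],
    [0.8,0,0,0,0],
    [0.8,0,0,0,0]
  ]
}}

```text
time: 13.75
position: [0.4579, -0.1726, 0.0398]
tool_rot: [0.0, 0.008, 1.0, -0.0]
ft_force: [0.1, -0.9, -0.4]
opening: 0.452
grasp_force: 15.0
```

```bash
python3 plan.py 457.6,-172.4,16,-0.9;python3 - <<'E'
from cell import *
import cv2,pickle
d={n:camera(n) for n in("scene","top")};pickle.dump(d,open("c1.pkl","wb"))
a=cv2.resize(d["scene"]["image"][180:280,260:380],(600,500),interpolation=cv2.INTER_CUBIC)
cv2.imwrite('pics/g3.png',a)
E
```

```text
t 13.75 p [ 457.9 -172.6   39.8] a 179.11 tilt [ 0.001 -0.001] q6 -2.14 open 42.0mm
457.6,-172.4,16,-0.9 turn 0.0 shift [0.002 0.001 0.119]
```

View pics/g3.png

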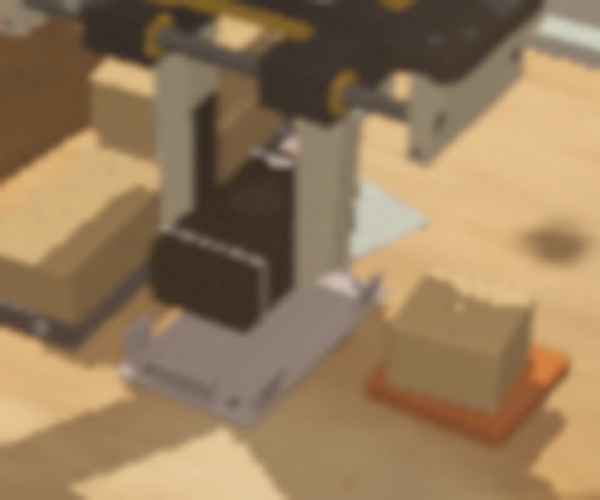

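The charcoal hangs centred above the pan between the ears. Lowering slowly.

Emit:
{"method": "play_rows", "body": {
  "steps": [
    [0.8,0,0,0.03,0],
    [0.8,0,0,0.03,0],
    [0.8,0,0,0.02,0],
    [0.8,0,0,0.015,0],
    [0.8,0,0,0.01,0],
    [0.8,0,0,0,0]
  ]
}}

```text
time: 14.6
position: [0.4573, -0.1722, 0.0181]
tool_rot: [-0.0, 0.008, 1.0, 0.0]
ft_force: [0.9, -0.0, -1.0]
opening: 0.451
grasp_force: 15.0
```

Emit:
{"method": "play_rows", "body": {
  "steps": [
    [0.8,0,0,0.01,0],
    [0.8,0,0,0.01,0],
    [0.8,0,0,0,0],
    [0.8,0,0,0,0]
  ]
}}

```text
time: 15.1
position: [0.4574, -0.1723, 0.0143]
tool_rot: [-0.0, 0.008, 1.0, -0.0]
ft_force: [0.5, -0.2, -0.3]
opening: 0.447
grasp_force: 15.0
```

Emit:
{"method": "play_rows", "body": {
  "steps": [
    [0.8,0,0,0.006,0],
    [0.8,0,0,0,0],
    [0.33,0,0,0,0],
    [0.33,0,0,0,0],
    [0.33,0,0,0,0],
    [0.33,0,0,-0.1,0],
    [0.33,0,0,-0.2,0],
    [0.33,0,0,-0.2,0],
    [0.33,0,0,-0.2,0],
    [0.33,0,0,-0.15,0],
    [0.33,0.03,0.15,0,0],
    [0.33,0.05,0.25,0,0],
    [0.33,0.05,0.25,0,0],
    [0.33,0.05,0.25,0,0],
    [0.33,0.03,0.2,0,0],
    [0.33,0,0.1,0,0],
    [0.33,0,0,0,0]
  ]
}}

```text
time: 17.23
position: [0.4188, 0.0694, 0.1831]
tool_rot: [0.0, 0.006, 1.0, 0.0]
ft_force: [-0.2, -0.6, -0.1]
opening: 0.673
grasp_force: 0.0
```

```bash
python3 plan.py;python3 - <<'E'
from cell import *
import cv2,pickle
d={n:camera(n) for n in("scene","top")};pickle.dump(d,open("c2.pkl","wb"))
a=d["top"]["image"][130:280,170:390]
cv2.imwrite('pics/g4.png',cv2.resize(a,None,fx=3.6,fy=3.6,interpolation=cv2.INTER_CUBIC))
E
```

```text
t 17.23 p [418.8  69.4 183.1] a 179.28 tilt [0. 0.] q6 -1.66 open 62.6mm
```

View pics/g4.png

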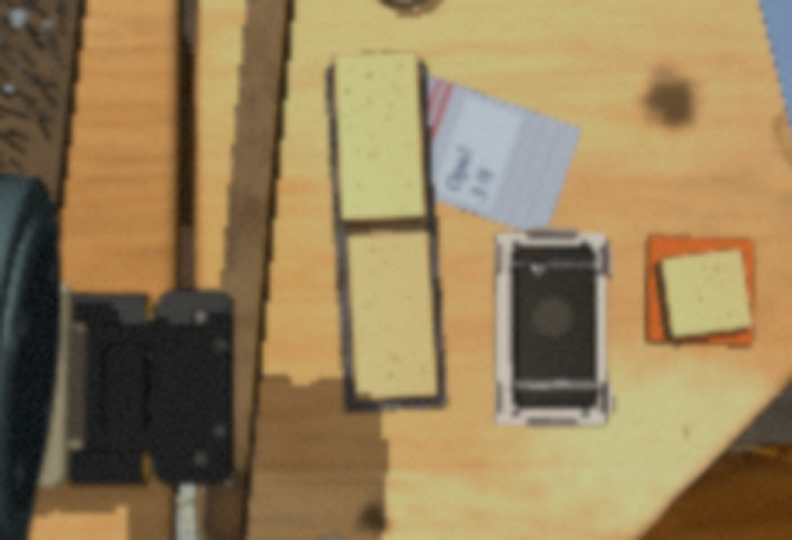

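The charcoal sits inside the pan's ears, and the near base brick is visible with corners at about (354,404) and (437,398) in the crop. Refining the wall pose from its top.

```bash
cat > q2.py <<'E'
import pickle
from h import *
from m import measure
c=pickle.load(open("c2.pkl","rb"))["top"]
Z=lambda p:(np.array(p,float)+.5)/3.6-.5+[170,130]
w=px2w(c,Z([(354,404),(437,398),(348,236),(428,232)]),.031)*1000
print(w.round(1).tolist())
d=w[2]+w[3]-w[0]-w[1];d/=np.hypot(*d);n=(w[0]+w[1])/2
print("near",n,"yaw",np.degrees(np.arctan2(d[1],d[0])),"ctr",n+d*85.5)
m=measure(c)["buff"];print("mask base",rect(c,m,.031,(262,196,293,246)))
w=px2w(c,Z([(514,266),(601,264),(602,382),(515,385)]),.034)*1000;print("char",w.mean(0),w.round(1).tolist())
d=w[0]+w[1]-w[2]-w[3];print(np.degrees(np.arctan2(d[1],d[0])))
w=px2w(c,Z([(333,57),(417,52),(426,215),(340,221)]),.059)*1000;print("full",w.round(1).tolist())
E
python3 q2.py
```

```text
[[419.3, -69.4], [421.9, -111.3], [504.6, -67.0], [506.3, -107.7]]
near [420.60550115 -90.31517668] yaw 1.9772460080648626 ctr [506.05459513 -87.36520406]
mask base [464.1 -88.5  79.8  38.    2.7]
char [ 458.54604977 -172.91093544] [[488.3, -151.1], [488.9, -195.4], [429.0, -194.6], [428.0, -150.6]]
-0.595173691086445
full [[591.2, -60.2], [593.5, -102.1], [511.5, -105.6], [508.8, -63.1]]
```

```bash
python3 plan.py 551.2,-82.5,183,2.7 551.2,-82.5,36,2.7
```

```text
t 17.32 p [419.1  68.  183.1] a 179.15 tilt [ 0. -0.] q6 -1.66 open 62.3mm
551.2,-82.5,183,2.7 turn -0.079 shift [-0.624 -0.783  0.   ]
551.2,-82.5,36,2.7 turn -0.0 shift [0.    0.    0.735]
```

Emit:
{"method": "play_rows", "body": {
  "steps": [
    [0.33,0,0,0,-0.079],
    [0.33,-0.08,-0.1,0,0],
    [0.33,-0.14,-0.18,0,0],
    [0.33,-0.16,-0.2,0,0],
    [0.33,-0.14,-0.18,0,0],
    [0.33,-0.1,-0.12,0,0],
    [0.33,0,0,0.1,0],
    [0.33,0,0,0.2,0],
    [0.33,0,0,0.2,0],
    [0.33,0,0,0.12,0],
    [0.33,0,0,0.06,0],
    [0.33,0,0,0.03,0],
    [0.33,0,0,0,0],
    [0.33,0,0,0,0]
  ]
}}

```text
time: 19.08
position: [0.551, -0.082, 0.042]
tool_rot: [0.001, -0.023, 1.0, -0.0]
ft_force: [0.5, -0.4, -0.0]
opening: 0.669
grasp_force: 0.0
```

```bash
python3 plan.py 551.2,-82.5,36,2.7
```

```text
t 19.07 p [551. -82.  42.] a -177.33 tilt [ 0.002 -0.001] q6 -1.97 open 62.2mm
551.2,-82.5,36,2.7 turn -0.001 shift [-0.001 -0.002  0.03 ]
```

Emit:
{"method": "play_rows", "body": {
  "steps": [
    [0.33,0,0,0.03,0],
    [0.33,0,0,0,0],
    [0.8,0,0,0,0],
    [0.8,0,0,0,0],
    [0.8,0,0,0,0],
    [0.8,0,0,0,0],
    [0.8,0,0,-0.05,0],
    [0.8,0,0,-0.1,0],
    [0.8,0,0,-0.05,0],
    [0.8,0,0,0,0],
    [0.8,0,0,0,0]
  ],
  "force": 25
}}

```text
time: 20.45
position: [0.5498, -0.0816, 0.0746]
tool_rot: [-0.0, -0.023, 1.0, 0.0]
ft_force: [0.1, 0.2, -1.5]
opening: 0.452
grasp_force: 25.0
```

```bash
python3 plan.py 507.2,-86.7,76,2.5
```

```text
t 20.45 p [549.8 -81.6  74.6] a -177.33 tilt [-0.001  0.   ] q6 -1.97 open 42.1mm
507.2,-86.7,76,2.5 turn 0.004 shift [ 0.214 -0.016 -0.007]
```

Emit:
{"method": "play_rows", "body": {
  "steps": [
    [0.8,0.05,-0.005,0,0],
    [0.8,0.1,-0.007,0,0.004],
    [0.8,0.05,-0.003,0,0],
    [0.8,0.02,0,0,0],
    [0.8,0,0,0.08,0],
    [0.8,0,0,0.07,0],
    [0.8,0,0,0.03,0],
    [0.8,0,0,0.012,0],
    [0.8,0,0,0,0],
    [0.8,0,0,0,0]
  ]
}}

```text
time: 21.7
position: [0.5068, -0.0868, 0.037]
tool_rot: [0.0, -0.022, 1.0, -0.0]
ft_force: [-0.4, 1.0, -1.6]
opening: 0.447
grasp_force: 25.0
```

```bash
python3 plan.py 507.2,-86.7,36,2.5
```

```text
t 21.70 p [506.8 -86.8  37. ] a -177.51 tilt [ 0.001 -0.   ] q6 -2.00 open 41.5mm
507.2,-86.7,36,2.5 turn -0.0 shift [-0.002  0.001  0.005]
```

Emit:
{"method": "play_rows", "body": {
  "steps": [
    [0.8,0,0,0.007,0],
    [0.8,0,0,0,0],
    [0.33,0,0,0,0],
    [0.33,0,0,0,0],
    [0.33,0,0,0,0],
    [0.33,0,0,-0.1,0],
    [0.33,0,0,-0.2,0],
    [0.33,0,0,-0.2,0],
    [0.33,0,0,-0.1,0],
    [0.4,0,0,0,0],
    [0.4,0,0,0,0]
  ]
}}

```text
time: 23.08
position: [0.5058, -0.0865, 0.1542]
tool_rot: [-0.001, -0.022, 1.0, 0.0]
ft_force: [-0.1, 0.4, 0.5]
opening: 0.601
grasp_force: 0.0
```

```bash
python3 plan.py 473.2,-247.8,155,5.5 473.2,-247.8,18,5.5
```

```text
t 23.07 p [505.8 -86.5 154.2] a -177.51 tilt [-0.001  0.001] q6 -2.00 open 55.9mm
473.2,-247.8,155,5.5 turn -0.067 shift [ 0.239 -0.787 -0.004]
473.2,-247.8,18,5.5 turn -0.0 shift [0.    0.    0.685]
```

Emit:
{"method": "play_rows", "body": {
  "steps": [
    [0.4,0,0,0,-0.067],
    [0.4,0.03,-0.1,0,0],
    [0.4,0.06,-0.19,0,0],
    [0.4,0.06,-0.2,0,0],
    [0.4,0.06,-0.19,0,0],
    [0.4,0.032,-0.107,0,0],
    [0.4,0,0,0.1,0],
    [0.4,0,0,0.2,0],
    [0.4,0,0,0.2,0],
    [0.4,0,0,0.1,0],
    [0.4,0,0,0.05,0],
    [0.4,0,0,0,0],
    [0.4,0,0,0,0]
  ]
}}

```text
time: 24.7
position: [0.4738, -0.2484, 0.0259]
tool_rot: [0.0, -0.048, 0.999, -0.0]
ft_force: [-0.8, 0.2, 0.3]
opening: 0.605
grasp_force: 0.0
```

```bash
python3 plan.py 473.2,-247.8,18,5.5
```

```text
t 24.70 p [ 473.8 -248.4   25.9] a -174.49 tilt [ 0.001 -0.001] q6 -2.36 open 56.3mm
473.2,-247.8,18,5.5 turn 0.0 shift [0.003 0.003 0.039]
```

Emit:
{"method": "play_rows", "body": {
  "steps": [
    [0.4,0,0.002,0.03,0],
    [0.4,0,0,0.018,0],
    [0.4,0,0,0,0],
    [0.8,0,0,0,0],
    [0.8,0,0,0,0],
    [0.8,0,0,0,0],
    [0.8,0,0,0,0]
  ],
  "force": 15
}}

```text
time: 25.58
position: [0.4734, -0.2478, 0.0158]
tool_rot: [0.0, -0.048, 0.999, -0.0]
ft_force: [0.5, -0.9, 0.7]
opening: 0.448
grasp_force: 15.0
```

```bash
python3 plan.py 442.4,-89.7,130,2.5 442.4,-89.7,40,2.5
```

```text
t 25.57 p [ 473.4 -247.8   15.8] a -174.50 tilt [ 0. -0.] q6 -2.36 open 41.6mm
442.4,-89.7,130,2.5 turn 0.067 shift [ 0.12   0.797 -0.571]
442.4,-89.7,40,2.5 turn -0.0 shift [0.   0.   0.45]
```

Emit:
{"method": "play_rows", "body": {
  "steps": [
    [0.8,0,0,-0.05,0],
    [0.8,0,0,-0.15,0],
    [0.8,0,0,-0.2,0],
    [0.8,0,0,-0.12,0],
    [0.8,0,0,-0.05,0.067],
    [0.8,0.01,0.1,0,0],
    [0.8,0.03,0.19,0,0],
    [0.8,0.03,0.2,0,0],
    [0.8,0.03,0.2,0,0],
    [0.8,0.02,0.107,0,0],
    [0.8,0,0,0.1,0],
    [0.8,0,0,0.18,0],
    [0.8,0,0,0.1,0],
    [0.8,0,0,0,0],
    [0.8,0,0,0,0]
  ]
}}

```text
time: 27.45
position: [0.4424, -0.089, 0.0541]
tool_rot: [0.0, -0.022, 1.0, 0.0]
ft_force: [-0.8, 0.6, -0.0]
opening: 0.449
grasp_force: 15.0
```

```bash
python3 plan.py 442.4,-89.7,39,2.5
```

```text
t 27.45 p [442.4 -89.   54.1] a -177.46 tilt [0. 0.] q6 -2.06 open 41.8mm
442.4,-89.7,39,2.5 turn 0.001 shift [ 0.    -0.004  0.076]
```

Emit:
{"method": "play_rows", "body": {
  "steps": [
    [0.8,0,-0.002,0.03,0],
    [0.8,0,0,0.025,0],
    [0.8,0,0,0.015,0],
    [0.8,0,0,0.005,0],
    [0.8,0,0,0,0],
    [0.8,0,0,0,0]
  ]
}}

```text
time: 28.2
position: [0.4422, -0.0898, 0.0387]
tool_rot: [-0.0, -0.022, 1.0, 0.0]
ft_force: [-2.4, 0.3, 2.6]
opening: 0.452
grasp_force: 15.0
```

Emit:
{"method": "play_rows", "body": {
  "steps": [
    [0.33,0,0,0,0],
    [0.33,0,0,0,0],
    [0.33,0,0,0,0],
    [0.33,0,0,-0.1,0],
    [0.33,0,0,-0.2,0],
    [0.33,0,0,-0.2,0],
    [0.33,0,0,-0.2,0],
    [0.33,0,0,-0.05,0],
    [0.33,0,0,0,0]
  ]
}}

```text
time: 29.32
position: [0.4425, -0.0898, 0.1886]
tool_rot: [0.0, -0.022, 1.0, -0.0]
ft_force: [-0.1, -0.2, -0.2]
opening: 0.67
grasp_force: 0.0
```

```bash
python3 plan.py 417.5,63.9,190,-4.1 417.5,63.9,16,-4.1
```

```text
t 29.32 p [442.5 -89.8 188.6] a -177.51 tilt [ 0.001 -0.   ] q6 -2.06 open 62.3mm
417.5,63.9,190,-4.1 turn 0.146 shift [ 0.179  0.758 -0.007]
417.5,63.9,16,-4.1 turn -0.0 shift [0.   0.   0.87]
```

Emit:
{"method": "play_rows", "body": {
  "steps": [
    [0.33,0,0,0,0.146],
    [0.33,0.03,0.1,0,0],
    [0.33,0.05,0.2,0,0],
    [0.33,0.05,0.22,0,0],
    [0.33,0.03,0.15,0,0],
    [0.33,0.019,0.088,0,0],
    [0.33,0,0,0,0],
    [0.33,0,0,0,0]
  ]
}}

```text
time: 30.32
position: [0.4171, 0.0635, 0.1877]
tool_rot: [-0.001, 0.036, 0.999, -0.0]
ft_force: [0.2, -0.9, 1.2]
opening: 0.672
grasp_force: 0.0
```

```bash
python3 plan.py 417.5,63.9,16,-4.1;python3 - <<'E'
from cell import *
import cv2,pickle
d={n:camera(n) for n in("scene","top")};pickle.dump(d,open("c3.pkl","wb"))
a=d["top"]["image"][130:280,250:350]
b=d["scene"]["image"][160:280,180:300]
cv2.imwrite('pics/g5.png',cv2.hconcat([cv2.resize(a,(396,594),interpolation=cv2.INTER_CUBIC),cv2.copyMakeBorder(cv2.resize(b,(400,400),interpolation=cv2.INTER_CUBIC),0,194,0,0,0)]))
E
```

```text
t 30.32 p [417.1  63.5 187.7] a 175.93 tilt [-0.002 -0.   ] q6 -1.61 open 62.5mm
417.5,63.9,16,-4.1 turn 0.001 shift [-0.002  0.002  0.858]
```

View pics/g5.png

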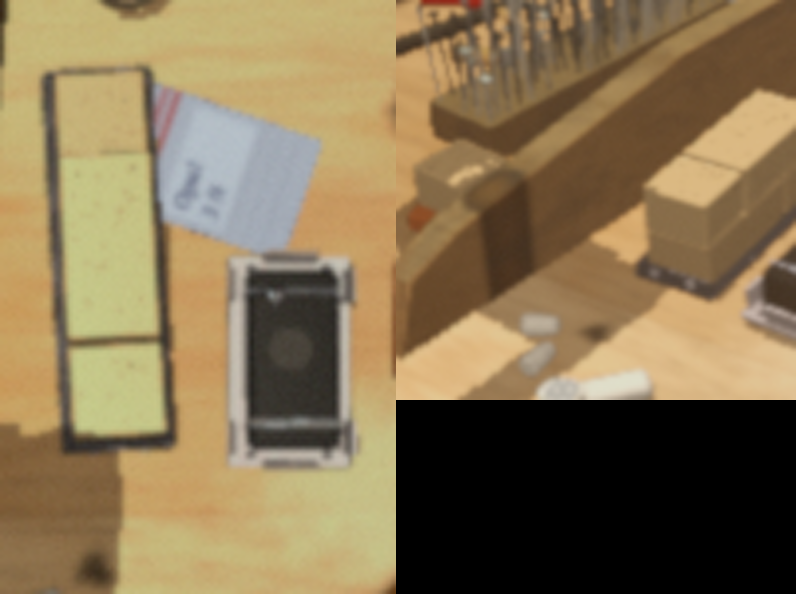

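The upper course has the full brick in the middle and a half at the near end. The foot's corners are now all visible, at about (44,73), (152,67), (175,446) and (63,451). Checking the numbers.

```bash
cat > q3.py <<'E'
import pickle
from h import *
c=pickle.load(open("c3.pkl","rb"))["top"]
Z=lambda p:(np.array(p,float)+.5)/3.96-.5+[250,130]
def quad(n,p,z):
    w=px2w(c,Z(p),z)*1000;e=(w[0]+w[1]-w[2]-w[3])/2;f=(w[0]+w[3]-w[1]-w[2])/2
    print(n,w.mean(0).round(1),"L %.1f W %.1f yaw %.2f"%(np.hypot(*e),np.hypot(*f),np.degrees(np.arctan2(e[1],e[0]))));return w.mean(0),e/np.hypot(*e)
c0,d=quad("foot",[(44,73),(152,67),(175,446),(63,451)],.008)
w=px2w(c,Z([(53,75),(149,70)]),.031)*1000;print("base far end",w.mean(0),"->ctr",w.mean(0)-85.5*d)
n=np.array([-d[1],d[0]])
for nm,p,z in[("full",[(58,154),(151,150),(164,337),(68,342)],.059),("half",[(69,347),(163,343),(169,434),(72,440)],.059)]:
    m,_=quad(nm,p,z);print("  rel",((m-c0)@d).round(1),((m-c0)@n).round(1))
E
python3 q3.py
```

```text
foot [508.1 -87.1] L 180.7 W 52.2 yaw 2.58
base far end [592.39143462 -84.03880854] ->ctr [506.97824607 -87.89071996]
full [507.6 -86.9] L 85.0 W 42.5 yaw 2.91
  rel -0.5 0.3
half [442.1 -89.8] L 41.1 W 42.7 yaw 2.20
  rel -66.0 0.3
```

Emit:
{"method": "play_rows", "body": {
  "steps": [
    [0.33,0,0,0.1,0],
    [0.33,0,0,0.2,0],
    [0.33,0,0,0.2,0],
    [0.33,0,0,0.2,0],
    [0.33,0,0,0.1,0],
    [0.33,0,0,0.05,0],
    [0.33,0,0,0,0],
    [0.33,0,0,0,0],
    [0.8,0,0,0,0],
    [0.8,0,0,0,0],
    [0.8,0,0,0,0],
    [0.8,0,0,0,0]
  ],
  "force": 15
}}

```text
time: 31.92
position: [0.4178, 0.064, 0.0191]
tool_rot: [0.0, 0.036, 0.999, -0.0]
ft_force: [-2.1, 0.7, 4.7]
opening: 0.451
grasp_force: 15.0
```

```bash
python3 plan.py 417.5,63.9,190,-4.1 572.9,-84,190,2.6 572.9,-84,60,2.6
```

```text
t 31.93 p [417.8  64.   19.1] a 175.93 tilt [ 0.001 -0.   ] q6 -1.61 open 41.9mm
417.5,63.9,190,-4.1 turn 0.001 shift [ 0.001 -0.    -0.855]
572.9,-84,190,2.6 turn -0.149 shift [-0.743 -0.774  0.   ]
572.9,-84,60,2.6 turn -0.0 shift [0.   0.   0.65]
```

Emit:
{"method": "play_rows", "body": {
  "steps": [
    [0.8,0,0,-0.06,0],
    [0.8,0,0,-0.16,0],
    [0.8,0,0,-0.2,0],
    [0.8,0,0,-0.2,0],
    [0.8,0,0,-0.16,0],
    [0.8,0,0,-0.075,-0.149],
    [0.8,-0.08,-0.08,0,0],
    [0.8,-0.15,-0.16,0,0],
    [0.8,-0.16,-0.17,0,0],
    [0.8,-0.16,-0.17,0,0],
    [0.8,-0.12,-0.12,0,0],
    [0.8,-0.073,-0.074,0,0],
    [0.8,0,0,0.1,0],
    [0.8,0,0,0.2,0],
    [0.8,0,0,0.2,0],
    [0.8,0,0,0.1,0],
    [0.8,0,0,0.05,0],
    [0.8,0,0,0,0],
    [0.8,0,0,0,0]
  ]
}}

```text
time: 34.3
position: [0.5727, -0.0845, 0.0592]
tool_rot: [-0.001, -0.022, 1.0, -0.0]
ft_force: [-0.2, -0.5, -0.5]
opening: 0.45
grasp_force: 15.0
```

```bash
python3 plan.py 572.9,-84,42,2.6
```

```text
t 34.30 p [572.7 -84.5  59.2] a -177.43 tilt [-0.001 -0.   ] q6 -1.95 open 41.9mm
572.9,-84,42,2.6 turn -0.001 shift [-0.001  0.002  0.086]
```

Emit:
{"method": "play_rows", "body": {
  "steps": [
    [0.8,-0.002,0.002,0.03,0],
    [0.8,0,0,0.025,0],
    [0.8,0,0,0.015,0],
    [0.8,0,0,0.01,0],
    [0.8,0,0,0,0],
    [0.8,0,0,0,0]
  ]
}}

```text
time: 35.05
position: [0.5752, -0.0843, 0.0451]
tool_rot: [0.002, -0.023, 1.0, -0.001]
ft_force: [1.9, -0.2, 5.9]
opening: 0.45
grasp_force: 15.0
```

Run:
```python
from cell import *
import cv2
d=camera("scene")["image"][140:260,220:380]
cv2.imwrite('pics/g6.png',cv2.resize(d,(800,600),interpolation=cv2.INTER_CUBIC))
```

```text
(no output)
```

View pics/g6.png

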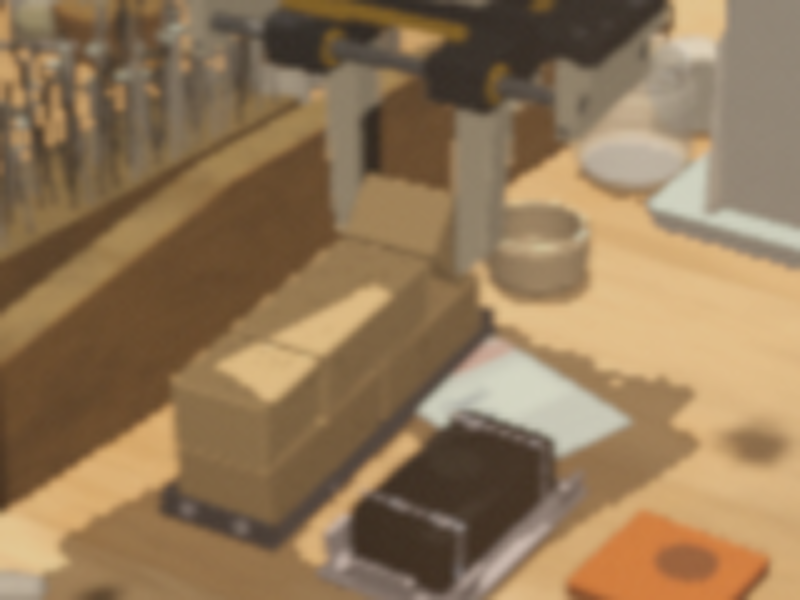

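The picture shows the half brick pitched in the grip: its top faces the robot and its near bottom edge is low and wedged against the full brick. I'll lift, move outward and set it down level with a light grip.

Emit:
{"method": "play_rows", "body": {
  "steps": [
    [0.8,0,0,-0.04,0],
    [0.8,0,0,-0.06,0],
    [0.8,-0.03,0,0,0],
    [0.8,-0.02,0,0,0],
    [0.8,0,0,0,0]
  ]
}}

```text
time: 35.72
position: [0.5835, -0.0829, 0.0632]
tool_rot: [-0.0, -0.023, 1.0, 0.0]
ft_force: [-0.2, 0.6, -0.6]
opening: 0.449
grasp_force: 15.0
```

```bash
python3 plan.py
python3 - <<'E'
from cell import *
import cv2
d=camera("scene")["image"][140:240,260:380]
cv2.imwrite('pics/g7.png',cv2.resize(d,(720,600),interpolation=cv2.INTER_CUBIC))
E
```

```text
t 35.73 p [583.5 -82.9  63.2] a -177.37 tilt [-0.001  0.   ] q6 -1.95 open 41.8mm
```

View pics/g7.png

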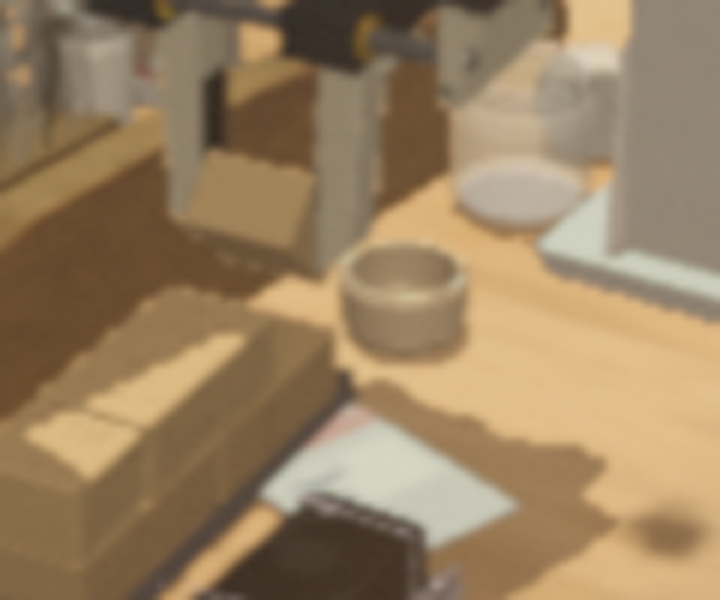

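```bash
python3 plan.py 583.5,-82.9,130,2.6 477,-250,130,2.6 477,-250,28,2.6
```

```text
t 35.77 p [583.2 -82.9  63.1] a -177.37 tilt [-0.001  0.   ] q6 -1.95 open 41.9mm
583.5,-82.9,130,2.6 turn 0.001 shift [-0.001 -0.    -0.334]
477,-250,130,2.6 turn -0.0 shift [ 0.57 -0.81  0.  ]
477,-250,28,2.6 turn -0.0 shift [0.   0.   0.51]
```

Emit:
{"method": "play_rows", "body": {
  "steps": [
    [0.8,0.03,0,-0.15,0],
    [0.8,0.1,0,-0.18,0],
    [0.8,0.16,-0.05,0,0],
    [0.8,0.16,-0.15,0,0],
    [0.8,0.12,-0.2,0,0],
    [0.8,0,-0.2,0,0],
    [0.8,0,-0.14,0,0],
    [0.8,0,-0.07,0,0],
    [0.8,0,0,0.1,0],
    [0.8,0,0,0.17,0],
    [0.8,0,0,0.13,0],
    [0.8,0,0,0.08,0],
    [0.8,0,0,0,0],
    [0.8,0,0,0,0]
  ]
}}

```text
time: 37.52
position: [0.4776, -0.2504, 0.0345]
tool_rot: [0.001, -0.023, 1.0, -0.0]
ft_force: [-0.5, -0.6, -1.1]
opening: 0.449
grasp_force: 15.0
```

```bash
python3 plan.py 477,-250,28,2.6
python3 - <<'E'
from cell import *
import cv2
d=camera("scene")["image"][190:290,290:410]
cv2.imwrite('pics/g8.png',cv2.resize(d,(720,600),interpolation=cv2.INTER_CUBIC))
E
```

```text
t 37.52 p [ 477.6 -250.4   34.5] a -177.36 tilt [ 0.001 -0.001] q6 -2.31 open 41.7mm
477,-250,28,2.6 turn 0.001 shift [0.003 0.002 0.033]
```

View pics/g8.png

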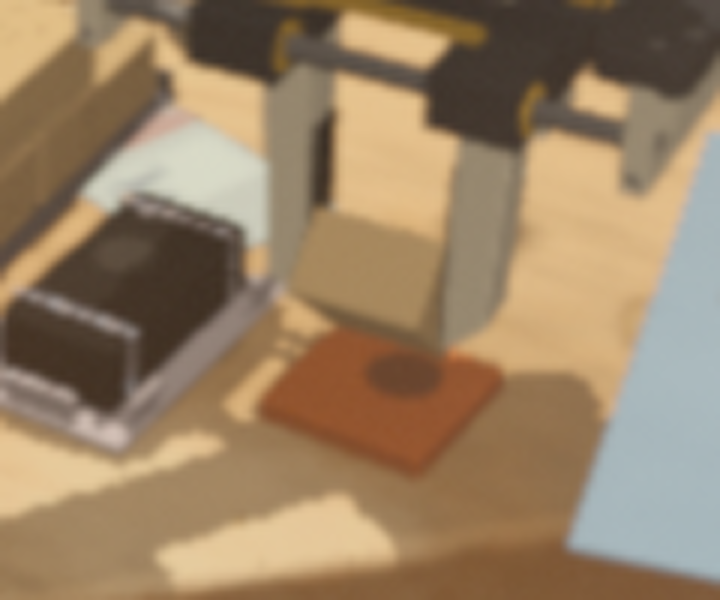

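Emit:
{"method": "play_rows", "body": {
  "steps": [
    [0.8,0,0,0.03,0],
    [0.8,0,0,0.02,0],
    [0.8,0,0,0,0],
    [0.8,0,0,0,0]
  ],
  "force": 5
}}

```text
time: 38.08
position: [0.4769, -0.2501, 0.0236]
tool_rot: [-0.0, -0.023, 1.0, 0.0]
ft_force: [-0.1, 0.1, 0.0]
opening: 0.451
grasp_force: 5.0
```

Emit:
{"method": "play_rows", "body": {
  "steps": [
    [0.8,0,0,0.015,0],
    [0.8,0,0,0.015,0],
    [0.8,0,0,0.01,0],
    [0.8,0,0,0,0],
    [0.8,0,0,0,0]
  ],
  "force": 3
}}

```text
time: 38.7
position: [0.4772, -0.2503, 0.0157]
tool_rot: [0.0, -0.023, 1.0, -0.0]
ft_force: [0.3, -0.4, 3.4]
opening: 0.453
grasp_force: 3.0
```

Emit:
{"method": "play_rows", "body": {
  "steps": [
    [0.42,0,0,0,0],
    [0.42,0,0,0,0],
    [0.42,0,0,0,0],
    [0.42,0,0,-0.1,0],
    [0.42,0,0,-0.2,0],
    [0.42,0,0,-0.2,0],
    [0.42,0,0,-0.2,0],
    [0.42,0.03,0.15,-0.1,0],
    [0.42,0.05,0.25,0,0],
    [0.42,0.05,0.25,0,0],
    [0.42,0.05,0.25,0,0],
    [0.42,0.05,0.25,0,0],
    [0.42,0.03,0.2,0,0],
    [0.42,0,0.1,0,0],
    [0.42,0,0,0,0]
  ]
}}

```text
time: 40.58
position: [0.4113, 0.0384, 0.1757]
tool_rot: [0.0, -0.024, 1.0, 0.0]
ft_force: [0.5, 0.7, 0.5]
opening: 0.583
grasp_force: 0.0
```

```bash
python3 plan.py;python3 - <<'E'
from cell import *
import cv2,pickle
d={n:camera(n) for n in("scene","top")};pickle.dump(d,open("c4.pkl","wb"))
a=d["top"]["image"][130:260,255:395]
b=d["scene"]["image"][160:280,240:380]
cv2.imwrite('pics/g9.png',cv2.hconcat([cv2.resize(a,(420,390),interpolation=cv2.INTER_CUBIC),cv2.resize(b,(380,390),interpolation=cv2.INTER_CUBIC)]))
from m import measure
from h import *
c=d["top"];m=measure(c)
print("half1",rect(c,m["buff"],.036,(347,185,385,232)), "full",rect(c,m["buff"],.059,(262,168,296,214)))
E
```

```text
t 40.58 p [411.3  38.4 175.7] a -177.21 tilt [0. 0.] q6 -1.80 open 54.2mm
half1 [ 459.6 -250.3   39.    37.7  -86.4] full [509.1 -86.   81.3  40.4   2.3]
```

View pics/g9.png

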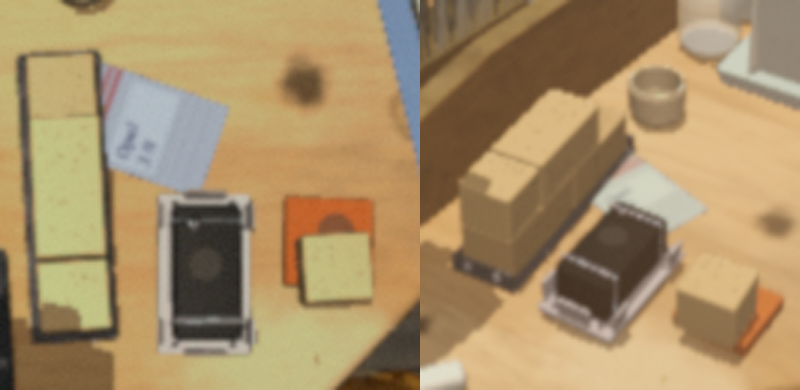

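That view shows the half brick now flat on the right tile (459,-250), overhanging its near edge by ~11 mm; wall bricks and charcoal look undisturbed. The earlier grip was about 18 mm off the brick's middle. Regripping it centred and deeper.

```bash
python3 - <<'E'
import pickle
from h import *
from m import measure
for f in("c3.pkl","c4.pkl"):
    c=pickle.load(open(f,"rb"))["top"];m=measure(c)
    g=cv2.cvtColor(c["image"],cv2.COLOR_BGR2GRAY)
    print(f,"full",rect(c,m["buff"],.059,(262,168,296,214)),"near half",rect(c,m["buff"],.059,(262,217,296,243)),"char",rect(c,m["dark"],.034,(313,196,338,240)))
E
python3 plan.py 459.4,-250.2,180,3 459.4,-250.2,14,3
```

```text
c3.pkl full [509.4 -86.1  81.3  40.9   1.4] near half [442.8 -89.8  40.6  38.9  89.5] char [ 464.4 -171.9   67.9   40.3   -1. ]
c4.pkl full [509.1 -86.   81.3  40.4   2.3] near half [443.7 -89.8  40.6  37.2  89.5] char [ 460.8 -171.8   75.2   40.3   -1. ]
t 40.67 p [411.8  36.9 175.7] a -177.33 tilt [ 0. -0.] q6 -1.80 open 53.9mm
459.4,-250.2,180,3 turn -0.007 shift [-0.163 -1.446 -0.022]
459.4,-250.2,14,3 turn -0.0 shift [0.   0.   0.83]
```

Emit:
{"method": "play_rows", "body": {
  "steps": [
    [0.42,-0.02,-0.14,-0.02,-0.007],
    [0.42,-0.03,-0.25,0,0],
    [0.42,-0.03,-0.25,0,0],
    [0.42,-0.03,-0.25,0,0],
    [0.42,-0.03,-0.25,0,0],
    [0.42,-0.02,-0.2,0,0],
    [0.42,-0.003,-0.106,0,0],
    [0.42,0,0,0.1,0],
    [0.42,0,0,0.2,0],
    [0.42,0,0,0.2,0],
    [0.42,0,0,0.15,0],
    [0.42,0,0,0.09,0],
    [0.42,0,0,0.05,0],
    [0.42,0,0,0,0],
    [0.42,0,0,0,0]
  ]
}}

```text
time: 42.55
position: [0.4594, -0.2504, 0.0224]
tool_rot: [0.001, -0.026, 1.0, -0.0]
ft_force: [-0.9, -0.3, -0.0]
opening: 0.581
grasp_force: 0.0
```

```bash
python3 plan.py 459.4,-250.2,14,3
```

```text
t 42.55 p [ 459.4 -250.4   22.4] a -177.06 tilt [ 0.001 -0.001] q6 -2.33 open 54.1mm
459.4,-250.2,14,3 turn -0.001 shift [0.    0.001 0.042]
```

Emit:
{"method": "play_rows", "body": {
  "steps": [
    [0.42,0,0,0.03,0],
    [0.42,0,0,0.012,0],
    [0.42,0,0,0,0],
    [0.8,0,0,0,0],
    [0.8,0,0,0,0],
    [0.8,0,0,0,0],
    [0.8,0,0,0,0],
    [0.8,0,0,-0.05,0],
    [0.8,0,0,-0.15,0],
    [0.8,0,0,-0.2,0],
    [0.8,0,0,-0.15,0],
    [0.8,0,0,-0.05,0],
    [0.8,0,0,0,0]
  ],
  "force": 20
}}

```text
time: 44.18
position: [0.459, -0.25, 0.1336]
tool_rot: [0.0, -0.026, 1.0, -0.0]
ft_force: [0.5, 0.3, -0.2]
opening: 0.449
grasp_force: 20.0
```

```bash
python3 plan.py 572.5,-84.1,135,2.6 572.5,-84.1,60,2.6
```

```text
t 44.17 p [ 459.  -250.   133.6] a -177.06 tilt [ 0.001 -0.001] q6 -2.33 open 41.8mm
572.5,-84.1,135,2.6 turn 0.008 shift [-0.604  0.803 -0.007]
572.5,-84.1,60,2.6 turn -0.0 shift [0.    0.    0.375]
```

Emit:
{"method": "play_rows", "body": {
  "steps": [
    [0.8,0,0.1,0,0.008],
    [0.8,-0.02,0.18,0,0],
    [0.8,-0.08,0.2,0,0],
    [0.8,-0.14,0.18,0,0],
    [0.8,-0.16,0.1,0,0],
    [0.8,-0.13,0.043,0,0],
    [0.8,-0.076,0,0,0],
    [0.8,0,0,0.1,0],
    [0.8,0,0,0.15,0],
    [0.8,0,0,0.07,0],
    [0.8,0,0,0,0],
    [0.8,0,0,0,0]
  ]
}}

```text
time: 45.68
position: [0.5731, -0.084, 0.0699]
tool_rot: [0.0, -0.022, 1.0, -0.0]
ft_force: [-0.3, -0.3, -0.8]
opening: 0.451
grasp_force: 20.0
```

```bash
python3 plan.py 572.8,-84.1,37,2.6
```

```text
t 45.67 p [573.1 -84.   69.9] a -177.42 tilt [ 0.001 -0.   ] q6 -1.95 open 41.9mm
572.8,-84.1,37,2.6 turn -0.001 shift [ 0.002 -0.     0.165]
```

Emit:
{"method": "play_rows", "body": {
  "steps": [
    [0.8,0,0,0.05,0],
    [0.8,0,0,0.04,0],
    [0.8,0,0,0.03,0],
    [0.8,0,0,0.02,0],
    [0.8,0,0,0,0],
    [0.8,0,0,0,0]
  ]
}}

```text
time: 46.42
position: [0.5729, -0.0841, 0.0414]
tool_rot: [0.0, -0.022, 1.0, -0.0]
ft_force: [0.9, 0.6, -1.5]
opening: 0.452
grasp_force: 20.0
```

Emit:
{"method": "play_rows", "body": {
  "steps": [
    [0.8,0,0,0.01,0],
    [0.8,0,0,0.008,0],
    [0.8,0,0,0.004,0],
    [0.8,0,0,0,0],
    [0.8,0,0,0,0]
  ]
}}

```text
time: 47.05
position: [0.5727, -0.0841, 0.0369]
tool_rot: [0.0, -0.022, 1.0, -0.0]
ft_force: [0.4, 0.8, -0.1]
opening: 0.449
grasp_force: 20.0
```

Height matches a level, seated brick. Release and withdraw to the side, then measure.

Emit:
{"method": "play_rows", "body": {
  "steps": [
    [0.8,0,0,0.003,0],
    [0.33,0,0,0,0],
    [0.33,0,0,0,0],
    [0.33,0,0,0,0],
    [0.33,0,0,-0.1,0],
    [0.33,0,0,-0.2,0],
    [0.33,0,0,-0.2,0],
    [0.33,0,0,-0.2,0],
    [0.33,0.1,0.1,0,0],
    [0.33,0.15,0.17,0,0],
    [0.33,0.18,0.2,0,0],
    [0.33,0.18,0.2,0,0],
    [0.33,0.15,0.15,0,0],
    [0.33,0,0,0,0]
  ]
}}

```text
time: 48.8
position: [0.4112, 0.0746, 0.1764]
tool_rot: [-0.0, -0.024, 1.0, 0.0]
ft_force: [1.8, -0.6, -0.7]
opening: 0.669
grasp_force: 0.0
```

```bash
python3 plan.py;python3 - <<'E'
from cell import *
import pickle
from h import *
from m import measure
d={n:camera(n) for n in("scene","top")};pickle.dump(d,open("c5.pkl","wb"))
c=d["top"];hsv=cv2.cvtColor(c["image"],cv2.COLOR_BGR2HSV)
# brightness profile along the wall axis at z=59 mm, mean over +-12 mm across
ctr=np.array([.5075,-.087]);y=np.radians(2.6);ex=np.array([np.cos(y),np.sin(y)]);ey=np.array([-ex[1],ex[0]])
def prof(s,t,z):
    P=ctr+s[:,None,None]*ex+t[None,:,None]*ey
    P=np.concatenate([P,np.full(P.shape[:2]+(1,),z)],2)
    q=w2px(c,P).reshape(P.shape[0],-1,2).astype(np.float32)
    return cv2.remap(hsv[...,2],q[...,0],q[...,1],cv2.INTER_LINEAR).astype(float)
s=np.arange(-96,97,2)/1000
V=prof(s,np.arange(-12,13,4)/1000,.059).mean(1)
print([(int(a*1000),int(v)) for a,v in zip(s,V) if abs(a)>.038 and (abs(a)<.05 or abs(a)>.078)])
t=np.arange(-30,31,2)/1000
for k in(-65,-25,25,65):
    V=prof(np.arange(k-10,k+11,4)/1000,t,.059).mean(0);print(k,[(int(a*1000),int(v)) for a,v in zip(t,V) if abs(a)>.015])
m=measure(c)["buff"];print("far half",rect(c,m,.059,(262,140,292,171)),cv2.contourArea(np.array([[0,0],[1,0],[1,1]])))
# scene: silhouette top edge consistency
e=np.concatenate([np.r_[ctr+ex*.0855+ey*b,.059][None] for b in(-.021,.021)]);print(w2px(d["scene"],e).round(1).tolist())
E
```

```text
t 48.80 p [411.2  74.6 176.4] a -177.26 tilt [-0.  0.] q6 -1.71 open 62.3mm
[(-96, 197), (-94, 184), (-92, 136), (-90, 82), (-88, 62), (-86, 102), (-84, 166), (-82, 194), (-80, 198), (-48, 197), (-46, 181), (-44, 133), (-42, 127), (-40, 175), (40, 186), (42, 139), (44, 111), (46, 157), (48, 191), (80, 197), (82, 198), (84, 194), (86, 186), (88, 192), (90, 198), (92, 198), (94, 198), (96, 198)]
-65 [(-30, 199), (-28, 197), (-26, 176), (-24, 117), (-22, 83), (-20, 132), (-18, 185), (-16, 197), (16, 199), (18, 196), (20, 180), (22, 130), (24, 95), (26, 119), (28, 168), (30, 191)]
-25 [(-30, 200), (-28, 196), (-26, 172), (-24, 115), (-22, 82), (-20, 124), (-18, 179), (-16, 196), (16, 199), (18, 197), (20, 184), (22, 140), (24, 99), (26, 111), (28, 163), (30, 194)]
25 [(-30, 188), (-28, 188), (-26, 182), (-24, 152), (-22, 100), (-20, 130), (-18, 183), (-16, 196), (16, 197), (18, 196), (20, 182), (22, 135), (24, 97), (26, 112), (28, 162), (30, 194)]
65 [(-30, 171), (-28, 170), (-26, 164), (-24, 141), (-22, 106), (-20, 141), (-18, 186), (-16, 198), (16, 196), (18, 195), (20, 179), (22, 126), (24, 90), (26, 106), (28, 158), (30, 192)]
far half [577.4 -86.   52.2  47.4  89.7] 0.5
[[315.6, 181.8], [298.0, 177.3]]
```

Measured edges: outer ends at about -85 and +86 mm, joints at ±43 mm, and all three bricks aligned across the wall with the same top brightness. Handing in.

```bash
python3 -c "
from cell import *
print(sign_off())"
```

```text
the job is handed in; nothing more can be done
None
```

I handed the job in at about 49 s of the 102 s: the charcoal block lies flat in the pan, and the full brick sits across the joint with a half brick flush at each end, all within about 1 mm by the camera; half brick 1 tilted in the grip on its first try at the wall, so I set it down on the right tile and regripped it.

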